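Isolate the kitchen exhaust fan and show the service plaque

TASK

The exhaust fan is to be cleaned. First put the wooden ulekan that lies in the way of the isolator's lever back into the stone cobek, then turn the lever a quarter turn anticlockwise until it snaps home at off, and last flip the service plaque's flap right over so that its barred-ring face lies up, lowering it by hand rather than letting it drop. Let go of everything and leave the cobek, the timer knob and the other things where they are.

Things in the scene. Friction and masses are not known exactly. Their poses are not given: they have to be found in the camera images.
- isolator: bench isolator: round grey face plate, 90 mm across and 8 mm thick, fixed to the bench. Origin on the lever's upright turning axis, at bench level; axes level, z up. The lever points along its -x when on, along its -y when off
- isolator_lever (a joint): the isolator's one-armed black lever: 0 = on, 1.571 = off (a quarter turn anticlockwise seen from above). A spring detent holds it at either end and snaps it the rest of the way once past the middle; peak torque about 0.4 N m. The bar is 16 mm wide, 26 mm high (24 to 50 mm above the bench) and reaches 105 mm from the axis; the hub is 44 mm across and 46 mm high
- lever_grip (a point): point inside the lever's bar, 80 mm from the axis and 40 mm above the bench; it turns with the lever, its -x points outward along the bar
- plaque: base of the service plaque: wooden board 130 x 90 x 10 mm (x, y, z) fixed to the bench, origin under its centre. The flap's hinge runs along its y axis, through x = 0, 42 mm above the bench
- plaque_flap (a joint): aluminium flap of the plaque: 0 = lying toward the base's -x side, plain face up; 1.571 = upright; 3.142 = right over, lying toward the +x side, the face with a raised barred ring up. Plate 70 mm wide, 8 mm thick, 8 to 60 mm from the hinge, with a wire bail beyond it. Swings freely and falls to either side
- flap_rod (a point): middle of the steel bail's crossbar (rod, 10 mm diameter, parallel to the hinge, 96 mm from it; y along it), 42 mm above the bench when the flap lies flat. Bail arms of 8 mm wire join its ends to the plate; the opening inside the bail is 31 mm from plate to rod by 56 mm
- ulekan: ulekan: wooden pestle lying on the bench in the path of the isolator's lever, 120 mm long, 110 g: thick straight head, 32 mm diameter, from x = -61 to +8 mm, then a thinner handle, 22 mm diameter, bending to end at x = 48, y = 20 mm. Origin on the bench under its middle; x along it from head to handle, z up
- ulekan_grip (a point): centre of the ulekan's thick head, at its centre of mass, 16 mm above the bench when it lies there
- cobek: cobek: round stone mortar, 176 mm across the rim, 46 mm high, 1.6 kg, origin under its centre. Its hollow is 150 mm wide at the rim, narrowing to about 115 mm at the flat inner floor 16 mm above the bench
- cobek_in (a point): centre of the cobek's inner floor, 16 mm above the bench
- timer (a joint): small white kitchen timer knob on the bench, must not be turned: 0 as found, grows clockwise
- timer_grip (a point): centre of the timer knob's grip (knob 40 mm across)
- teaspoon: steel teaspoon, 135 mm long, lying flat; origin under its middle; a bystander
- clay_bowl: small clay bowl, 104 mm across, 42 mm high; origin under its middle; a bystander
- jar: glass jar with a lid, 68 mm across, 110 mm high; origin under its middle; a bystander
- tin: closed tin can, 64 mm across, 85 mm high; origin under its middle; a bystander
- cup: open steel drinking cup, 68 mm across, 85 mm high; origin under its middle; a bystander
- salt_pot: small white salt pot, 52 mm across, 48 mm high; origin under its middle; a bystander
There are look-alikes about, which are no part of the job. Leave any blue or pink look-alike of the isolator alone.

How it is judged:
By the outcome, as a careful person would: the job done as asked, in the order asked, and still so for the second after the job is handed in, with the robot touching nothing.
It also fails if it takes over 67 s, if anything falls off the work surface, if the arm or the gripper's body presses on something with over 40 N, if the wrist force passes 120 N, or if a joint passes its speed limit or range.

ROBOT

A 7-joint arm with a two-finger parallel gripper is mounted at the origin on the work surface. World frame = base frame: x ahead of the robot, y to its left, z up, the work surface at z = 0. Lengths are in m, angles in rad, forces in N, time in s.
With the tool pointing down it reaches from about 0.4 to 0.925 m from the base axis. Payload 4.1 kg.
Tool frame: the origin (TCP) lies midway between the tips of the shut fingers; the grasp point (between the pads) lies 19 mm behind it; z points along the fingers, y is the line along which they close (so a half turn about z gives the same grasp; the last joint's range is limited). The gripper opens to 85 mm and grips with 20 to 120 N. Pads are 22 mm wide; open, the fingers measure 114 mm over their backs; the gripper's body (76 mm by 85 mm) begins 54 mm behind the grasp point. The pads swing forward as they close: fully open they stand 13 mm farther back than shut.
Start: joints at [-1.247, 0.398, 0.045, 1.537, -0.019, 1.207, -0.051], TCP at [0.267, 0.593, 0.231] pointing down, gripper open.
Joint ranges: [-2.82, 2.82], [-0.49, 2.23], [-1.37, 1.46], [0, 2.46], [-1.36, 4.5], [0.23, 2], [-2.94, 2.94]. Speed limits (rad/s): [2.57, 2.57, 3.14, 3.14, 3.14, 3.14, 3.14].

INTERFACE

Orientations are given as [roll, pitch, yaw] about the fixed x, y, z axes, in that order (R = Rz(yaw) Ry(pitch) Rx(roll)).
In Python, from rig import manip, optics, spotter gives the robot as it stands.
- The arm moves only by the tool carry_out, never from a script. Its argument "targets" is a list of rows, each an object of numbers: "tx", "ty", "tz": the shift along the tool's x, y, z each as a share of 0.8 m, from -1 to 1; "spin": the turn about the tool's z as a share of 60 degrees, from -1 to 1. A call has 1 to 8 rows; each row is the pose to reach, as a shift and turn from the pose commanded when the call began, along the tool's axes at that moment; what a row does not reach only later rows make up. A row lasts 1/12 s, in which the tool goes at most 41.7 mm and 7.16 degrees, less where a joint would pass 70% of its speed; a pose out of reach is approached as far as the arm can. A call with a number of a shift or a turn outside -1 to 1 is refused whole. A call with a gripper value outside its range is refused whole. "gripper" is the opening, from -1 (shut) to 1 (fully open), set as the call begins (left out, the last holds). The fingers move at their own pace and stop on an object; the grip force is fixed at half the most. Time passes only in rows, so rows that repeat a pose let the fingers close. It gives the time, the measured TCP pose, the force, the opening and the grip force at its end, in the units of the state.
- manip.sense(): the state, without advancing time (a new reading comes with each control period).
- optics.grab_frame(name): name is "scene" or "top"; returns the picture (480x640x3 uint8, blue, green, red); there is no depth.
- optics.camera_model(name): a dict with "K" (3x3 intrinsics, pixels), "R" (3x3) and "t" (3): a world point X has camera coordinates R X + t. Camera axes: x right, y down, z forward; pixel columns grow to the right and rows downward; lengths in m; the calibration is good to about 2 mm. A picture is of the moment at which its call begins. camera_model takes no time and is no camera call.
- manip.hand_in(): hands the job in; it is judged then, once.
Trained networks look in the newest picture that a camera, given by its name, has taken for a name from the list of things; names that differ only in an ending like _2 or _b are one class to them, and where a whole thing is asked for, a point or a joint stands for the part that bears it (a point fixed in the world has none). Each returns a list of dicts, best first, with "confidence" (0 to 1); they miss things now and then, are a little off and sometimes report something else, mostly with a low value. They report only what shows in the picture. A call takes as long as a camera call. They do not tell look-alikes from the thing itself.
- spotter.look_for(name, camera): "bbox" ([left, top, width, height] as shares, 0 to 1, of the picture: columns of its width, rows of its height, round what is visible of it).
- spotter.regions_of(name, camera): "region" (480x640 bool, what is visible of it) and "bbox" ([left, top, width, height] as shares, 0 to 1, of the picture: columns of its width, rows of its height, round what is visible of it).
- spotter.mark_of(name, camera): "at" ([row, column] as shares, 0 to 1, of the picture: columns of its width, rows of its height: a listed point, or the origin of a listed thing).
The state is a dict: "t": time; "q": joint angles; "qd": joint speeds; "joint_efforts": joint torques, N m; "tcp_pos": TCP position; "eef_rot": TCP orientation; "wrist_force": force on the tool from outside, world axes, zero at the start; "moment": the same for the moment, N m; "finger_gap": finger opening in m; "grasp_force": force on a finger pad.
Only numpy, scipy, OpenCV 4.12 (cv2) and the standard library are available. Lean on these libraries where they do the work, as an engineer would, in place of code of your own. Each camera call takes 0.05 s, during which the arm holds its last target. There are 200 camera calls.

## Working session

There is one attempt and no reset: what is moved stays moved. The work goes in short steps, Python scripts to look and compute and a tool call to move; the robot and the scene stay as the last step left them, time stands still between calls to the robot, and variables do not carry over. Pictures are saved under pics/ and viewed, at most 10 in all, crops included, and the job is handed in when it is done.

Besides the shell and the picture viewer there is one more tool, called after "Call:" by a JSON object that holds its "api" and its "payload". carry_out: Moves the arm, as the interface text tells. Its arguments: {"type":"object","properties":{"targets":{"type":"array","items":{"type":"object","properties":{"tx":{"type":"number"},"ty":{"type":"number"},"tz":{"type":"number"},"spin":{"type":"number"}}}},"gripper":{"type":"number"}},"required":["targets"]}

```bash
mkdir -p pics
cat > h.py <<'E'
import numpy as np, cv2
from rig import manip, optics, spotter
from scipy.spatial.transform import Rotation as Ro
def ray(c,rc):
    m=optics.camera_model(c);K,R,t=map(np.array,(m['K'],m['R'],m['t']))
    p=np.array([rc[1]*640,rc[0]*480,1.]);return -R.T@t, R.T@np.linalg.inv(K)@p
def atz(c,rc,z):
    o,d=ray(c,rc);return o+d*(z-o[2])/d[2]
def proj(c,X):
    m=optics.camera_model(c);K,R,t=map(np.array,(m['K'],m['R'],m['t']))
    p=K@(R@np.array(X)+t);return p[:2]/p[2]
def tri(a,b):
    (o1,d1),(o2,d2)=ray('scene',a),ray('top',b)
    d1=d1/np.linalg.norm(d1);d2=d2/np.linalg.norm(d2)
    A=np.stack([d1,-d2],1);s=np.linalg.lstsq(A,o2-o1,rcond=None)[0]
    p,q=o1+s[0]*d1,o2+s[1]*d2;return (p+q)/2,np.linalg.norm(p-q)
E
python3 - <<'E'
from h import *
ims={c:optics.grab_frame(c) for c in('scene','top')}
for c in ims: cv2.imwrite(f'pics/{c}0.png',ims[c])
np.set_printoptions(precision=3,suppress=True)
s=manip.sense();print(s['t'],s['tcp_pos'],s['eef_rot'],s['finger_gap'])
for n in ['isolator','lever_grip','plaque','flap_rod','ulekan','ulekan_grip','cobek','cobek_in']:
    r={c:spotter.mark_of(n,c) for c in ims}
    for c in r:
        for d in r[c]: print(n,c,round(d['confidence'],2),np.array(d['at'])*[480,640],atz(c,d['at'],0)[:2],)
    for a in r['scene']:
        for b in r['top']:
            X,e=tri(a['at'],b['at'])
            if e<.015: print('   tri',X,round(e,4))
E
```

```text
0.1 [0.266 0.592 0.23 ] [-3.14   0.     2.719] 0.08509542769500153
isolator scene 0.84 [269.52 195.52] [ 0.316 -0.197]
isolator scene 0.77 [180.816 307.776] [0.292 0.285]
isolator scene 0.73 [263.904 332.224] [0.565 0.003]
isolator top 0.82 [334.176 390.272] [ 0.31  -0.197]
isolator top 0.62 [232.896 312.512] [0.569 0.005]
   tri [ 0.311 -0.195 -0.003] 0.0043
   tri [0.567 0.004 0.001] 0.0051
lever_grip scene 0.77 [236.304 179.712] [ 0.188 -0.127]
lever_grip scene 0.77 [162.096 277.504] [0.146 0.325]
lever_grip scene 0.75 [234.    310.272] [0.453 0.071]
lever_grip scene 0.46 [193.392 362.304] [0.46  0.316]
lever_grip top 0.96 [379.488 194.304] [0.191 0.302]
lever_grip top 0.83 [266.016 305.6  ] [0.483 0.022]
lever_grip top 0.82 [365.808 381.824] [ 0.23  -0.175]
   tri [ 0.238 -0.168  0.046] 0.0062
   tri [0.483 0.023 0.041] 0.0067
plaque scene 0.81 [331.392 217.408] [ 0.493 -0.309]
plaque top 0.68 [259.008 436.032] [ 0.504 -0.316]
   tri [ 0.502 -0.315  0.01 ] 0.0028
flap_rod scene 0.9 [331.104 257.984] [ 0.56  -0.262]
flap_rod top 0.92 [224.784 426.304] [ 0.593 -0.292]
   tri [ 0.586 -0.286  0.038] 0.0045
ulekan scene 0.76 [265.008 289.728] [ 0.485 -0.058]
ulekan_grip top 0.74 [265.392 327.296] [ 0.485 -0.034]
cobek scene 0.82 [196.512 362.304] [0.469 0.302]
cobek scene 0.21 [321.792 381.184] [ 0.751 -0.096]
cobek top 0.85 [274.704 190.08 ] [0.458 0.322]
   tri [ 0.457  0.325 -0.016] 0.0023
   tri [ 0.48   0.489 -0.65 ] 0.0036
cobek_in scene 0.69 [189.12  364.096] [0.452 0.34 ]
cobek_in top 0.85 [275.808 186.432] [0.455 0.331]
   tri [0.456 0.331 0.005] 0.0027
```

View pics/scene0.png

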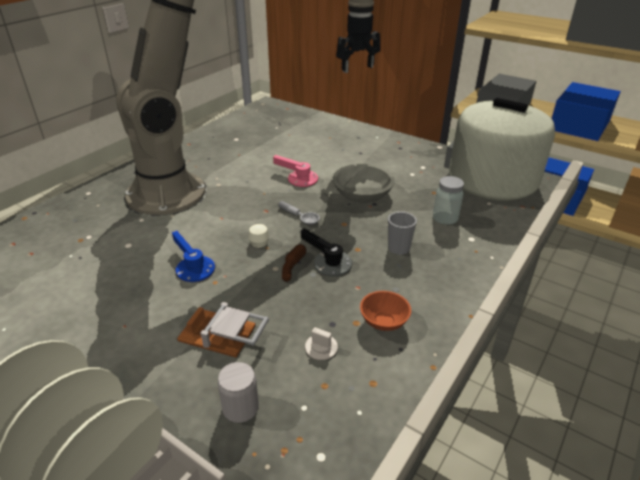

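View pics/top0.png

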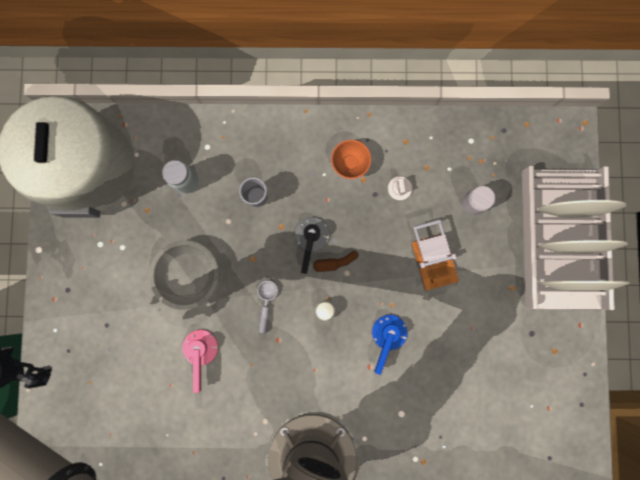

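The scene view shows the grey isolator with the black lever at (332,260), the brown ulekan at (293,262), the plaque at (228,328) and the cobek at (362,187). In the top view they are at (312,233), (335,261), (434,255) and (187,273).

Candidates for the isolator are grey/black at (312,233), blue at (390,332) and pink at (199,348) in the top view. I choose the grey one, as described. The only brown pestle is at (335,261), and the cobek at (187,273) should not be confused with the clay bowl at (351,159).

Run:
```python
from h import *
np.set_printoptions(precision=3,suppress=True)
a=optics.grab_frame('top');b=optics.grab_frame('scene')
A=cv2.resize(a[200:300,290:470],None,fx=4.4,fy=4.4,interpolation=cv2.INTER_CUBIC)
cv2.imwrite('pics/crop_top.png',A[:, :790])
for n in ['ulekan','ulekan_grip','lever_grip','isolator','flap_rod','plaque','plaque_flap','cobek']:
  for c in('scene','top'):
    for d in spotter.regions_of(n,c)[:3]:
        m=d['region'].astype(np.uint8);
        if m.sum()==0: continue
        r=cv2.minAreaRect(cv2.findNonZero(m)); 
        bx=cv2.boxPoints(r)
        z={'ulekan':.016,'ulekan_grip':.016,'lever_grip':.05,'plaque':.01,'cobek':.046}.get(n,.042)
        print(n,c,round(d['confidence'],2),int(m.sum()),np.round(r[0]),'corners',*[atz(c,[p[1]/480,p[0]/640],z)[:2] for p in bx])
for n in ['ulekan','ulekan_grip','flap_rod','plaque','lever_grip','isolator']:
  for c in('scene','top'):
    z={'ulekan_grip':.016,'flap_rod':.042,'lever_grip':.04}.get(n,0)
    for d in spotter.mark_of(n,c): print(n,c,round(d['confidence'],2),atz(c,d['at'],z)[:2])
```

```text
ulekan scene 0.68 1054 [402. 234.] corners [0.577 0.251] [0.637 0.294] [0.718 0.127] [0.664 0.089]
ulekan scene 0.63 1881 [364. 184.] corners [0.312 0.39 ] [0.464 0.496] [0.569 0.3  ] [0.433 0.205]
ulekan scene 0.56 453 [292. 262.] corners [ 0.498 -0.124] [0.452 0.007] [0.492 0.003] [ 0.534 -0.125]
ulekan top 0.59 553 [336. 262.] corners [0.496 0.007] [ 0.527 -0.11 ] [ 0.49 -0.12] [ 0.459 -0.003]
ulekan top 0.58 915 [432. 242.] corners [ 0.588 -0.252] [ 0.61  -0.323] [ 0.505 -0.352] [ 0.484 -0.282]
ulekan_grip scene 0.57 468 [292. 262.] corners [ 0.492 -0.122] [0.451 0.01 ] [0.497 0.003] [ 0.533 -0.126]
ulekan_grip top 0.64 481 [335. 262.] corners [0.494 0.007] [ 0.524 -0.108] [ 0.49  -0.117] [ 0.46  -0.002]
lever_grip scene 0.93 707 [321. 247.] corners [ 0.488 -0.044] [0.461 0.028] [0.595 0.019] [ 0.615 -0.048]
lever_grip scene 0.91 372 [291. 166.] corners [0.214 0.21 ] [0.168 0.282] [0.297 0.3  ] [0.335 0.23 ]
lever_grip scene 0.57 542 [188. 248.] corners [ 0.218 -0.174] [ 0.227 -0.124] [ 0.367 -0.204] [ 0.356 -0.248]
lever_grip top 0.98 450 [310. 248.] corners [0.465 0.032] [0.587
[... 2130 characters left out ...]
 0.589 -0.282]
flap_rod scene 0.71 [ 0.59  -0.044]
flap_rod top 0.92 [ 0.59  -0.295]
flap_rod top 0.37 [0.453 0.319]
plaque scene 0.8 [ 0.502 -0.316]
plaque scene 0.47 [ 0.363 -0.023]
plaque top 0.59 [ 0.501 -0.314]
plaque top 0.15 [ 0.701 -0.228]
lever_grip scene 0.85 [0.489 0.022]
lever_grip scene 0.84 [ 0.234 -0.164]
lever_grip scene 0.81 [0.207 0.269]
lever_grip scene 0.64 [ 0.582 -0.033]
lever_grip top 0.63 [0.488 0.022]
lever_grip top 0.62 [0.206 0.293]
lever_grip top 0.58 [ 0.234 -0.159]
isolator scene 0.89 [0.57  0.001]
isolator scene 0.86 [ 0.313 -0.196]
isolator scene 0.7 [0.285 0.283]
isolator top 0.78 [0.27  0.287]
isolator top 0.63 [ 0.317 -0.197]
isolator top 0.58 [0.564 0.009]
```

View pics/crop_top.png

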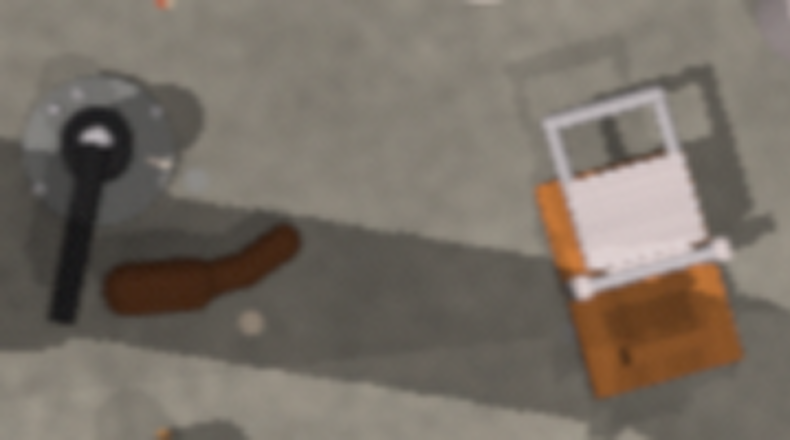

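The close crop shows the grey isolator's hub at (96,143) with its lever tip at (62,320). The ulekan's head is centred at (157,286) with its handle end at (290,240). The flap's rod runs (549,122)–(661,92) and its hinge (582,287)–(722,250). This confirms my choice.

```bash
cat >> h.py <<'E'
def move(x,y,z,yaw=None,frm=None):
    s=manip.sense(); p=np.array(s['tcp_pos']) if frm is None else np.array(frm[:3]); w=s['eef_rot'][2] if frm is None else frm[3]
    d=np.array([x,y,z])-p
    tx=np.cos(w)*d[0]+np.sin(w)*d[1]; ty=np.sin(w)*d[0]-np.cos(w)*d[1]
    dy=0 if yaw is None else (yaw-w+np.pi/2)%np.pi-np.pi/2
    print('tx %.3f ty %.3f tz %.3f spin %.3f'%(tx/.8,ty/.8,-d[2]/.8,-np.degrees(dy)/60),'dist %.3f dyaw %.1f'%(np.linalg.norm(d),np.degrees(dy)))
E
python3 - <<'E'
from h import *
np.set_printoptions(precision=3,suppress=True)
f=lambda u,v,z:atz('top',[(200+v/4.4)/480,(290+u/4.4)/640],z)[:2]
print('head',f(104,290,.016),f(157,286,.016),f(210,279,.016),'handle end',f(290,240,.011))
print('hinge',f(582,287,.042),f(722,250,.042),'rod',f(549,122,.042),f(661,92,.042))
print('base c',[f(*p,.01) for p in((601,397),(743,354),(540,185))])
print('lever',f(96,143,.048),f(62,320,.05))
w=np.arctan2(f(210,279,.016)[1]-f(104,290,.016)[1],f(210,279,.016)[0]-f(104,290,.016)[0]);print('head yaw',w)
# tool x along ulekan axis -> yaw = w
move(.483,-.034,.10,w); move(.483,-.034,.0,w)
E
```

```text
head [0.482 0.001] [ 0.485 -0.03 ] [ 0.489 -0.061] handle end [ 0.513 -0.107]
hinge [ 0.485 -0.273] [ 0.507 -0.353] rod [ 0.58  -0.254] [ 0.598 -0.319]
base c [array([ 0.423, -0.289]), array([ 0.448, -0.372]), array([ 0.546, -0.254])]
lever [0.565 0.006] [0.463 0.024]
head yaw -1.4591060963286624
tx -0.568 ty -0.604 tz 0.164 spin 0.990 dist 0.676 dyaw -59.4
tx -0.568 ty -0.604 tz 0.289 spin 0.990 dist 0.702 dyaw -59.4
```

Call:
{"api": "carry_out", "payload": {"targets": [{"tx": -0.568,"ty": -0.604,"tz": 0.05,"spin": 0.99},{"tx": -0.568,"ty": -0.604,"tz": 0.05,"spin": 0.99},{"tx": -0.568,"ty": -0.604,"tz": 0.05,"spin": 0.99},{"tx": -0.568,"ty": -0.604,"tz": 0.05,"spin": 0.99},{"tx": -0.568,"ty": -0.604,"tz": 0.05,"spin": 0.99},{"tx": -0.568,"ty": -0.604,"tz": 0.05,"spin": 0.99},{"tx": -0.568,"ty": -0.604,"tz": 0.05,"spin": 0.99},{"tx": -0.568,"ty": -0.604,"tz": 0.05,"spin": 0.99}], "gripper": 0.5}}

```text
t: 3.07
tcp_pos: [0.3755, 0.2763, 0.2114]
eef_rot: [3.141, -0.001, 1.713]
wrist_force: [0.3, 0.8, 0.2]
finger_gap: 0.064
grasp_force: 0.0
```

```bash
python3 -c "
from h import *
s=manip.sense();print(s['t'],s['tcp_pos'],s['eef_rot'],s['q'],s['finger_gap'])
move(.484,-.032,.10,-1.46)"
```

```text
3.0667 [0.37547263 0.27632682 0.21141789] [ 3.14099171e+00 -8.72266462e-04  1.71293440e+00] [-1.03992455  0.08581941  0.3342133   1.99067381 -0.03254788  1.0690751
 -0.54908423] 0.06399605163111138
tx -0.401 ty 0.080 tz 0.139 spin 0.030 dist 0.345 dyaw -1.8
```

Call:
{"api": "carry_out", "payload": {"targets": [{"tx": -0.401,"ty": 0.08,"tz": 0.13,"spin": 0.03},{"tx": -0.401,"ty": 0.08,"tz": 0.13,"spin": 0.03},{"tx": -0.401,"ty": 0.08,"tz": 0.13,"spin": 0.03},{"tx": -0.401,"ty": 0.08,"tz": 0.13,"spin": 0.03},{"tx": -0.401,"ty": 0.08,"tz": 0.13,"spin": 0.03},{"tx": -0.401,"ty": 0.08,"tz": 0.13,"spin": 0.03},{"tx": -0.401,"ty": 0.08,"tz": 0.13,"spin": 0.03},{"tx": -0.401,"ty": 0.08,"tz": 0.13,"spin": 0.03}]}}

```text
t: 3.73
tcp_pos: [0.4832, -0.0223, 0.1101]
eef_rot: [3.14, -0.0, 1.688]
wrist_force: [1.3, 1.0, 0.6]
finger_gap: 0.064
grasp_force: 0.0
```

```bash
python3 -c "
from h import *
s=manip.sense();print(s['t'],s['tcp_pos'],s['eef_rot'],s['q'],s['finger_gap'])
move(.484,-.032,.00,-1.46)"
```

```text
3.7333 [ 0.48316323 -0.02234903  0.11006574] [ 3.14027767e+00 -4.25637376e-04  1.68795742e+00] [-0.53321343  0.27908227  0.57197873  2.06773841 -0.20128118  0.84628763
  0.27234658] 0.06404336915370143
tx -0.012 ty -0.000 tz 0.138 spin 0.006 dist 0.110 dyaw -0.4
```

Call:
{"api": "carry_out", "payload": {"targets": [{"tx": -0.012,"ty": 0,"tz": 0.04,"spin": 0},{"tx": -0.012,"ty": 0,"tz": 0.09,"spin": 0},{"tx": -0.012,"ty": 0,"tz": 0.12,"spin": 0},{"tx": -0.012,"ty": 0,"tz": 0.134,"spin": 0},{"tx": -0.012,"ty": 0,"tz": 0.134,"spin": 0}]}}

```text
t: 4.15
tcp_pos: [0.4818, -0.0302, 0.0011]
eef_rot: [-3.137, -0.0, 1.687]
wrist_force: [0.1, -0.0, 0.4]
finger_gap: 0.0641
grasp_force: 0.0
```

Call:
{"api": "carry_out", "payload": {"targets": [{"tx": 0},{"tx": 0},{"tx": 0},{"tx": 0},{"tx": 0},{"tx": 0},{"tx": 0}], "gripper": -1}}

```text
validation failed for argument at $.ta...
```

Call:
{"api": "carry_out", "payload": {"targets": [{"tz": -0.02},{"tz": -0.06},{"tz": -0.11},{"tz": -0.14},{"tz": -0.14}]}}

```text
validation failed for argument at $.ta...
```

Run:
```python
from h import *
np.set_printoptions(precision=3,suppress=True)
s=manip.sense();print(s['t'],s['tcp_pos'],s['eef_rot'],s['finger_gap'])
a=optics.grab_frame('top');b=optics.grab_frame('scene')
A=cv2.resize(a[215:295,270:380],(550,400),interpolation=3);B=cv2.resize(b[190:290,250:360],(240,218)) 
cv2.imwrite('pics/p1.png',cv2.resize(b[190:300,230:400],None,fx=4,fy=4,interpolation=3))
for c in('top','scene'):
  for n,z in(('cobek_in',.016),('cobek',0)):
    for d in spotter.mark_of(n,c)[:2]: print(n,c,d['confidence'],atz(c,d['at'],z))
c=np.array([.455,.328]); w=-1.46
# grip is 26.5mm toward the head from middle
print(c-0.0265*np.array([np.cos(w),np.sin(w)]))
```

```text
4.15 [ 0.482 -0.03   0.001] [-3.137 -0.     1.687] 0.06409355165552465
cobek top 0.69 [0.456 0.33  0.   ]
cobek_in scene 0.71 [0.455 0.334 0.016]
cobek scene 0.89 [0.467 0.313 0.   ]
[0.452 0.354]
```

View pics/p1.png

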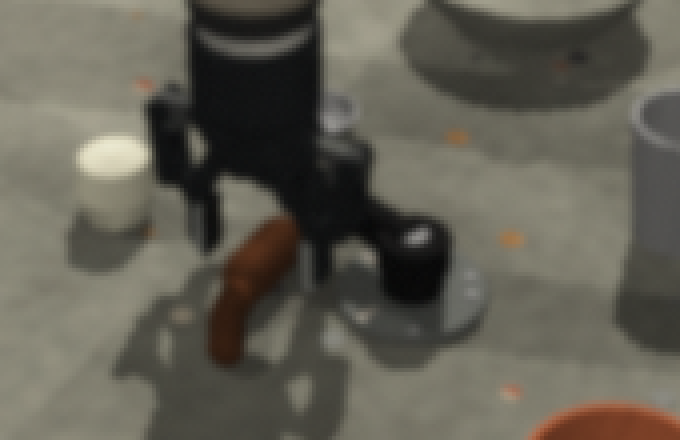

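The gripper stands over the ulekan's head with fingers either side of it, at (205,220) and (315,250), clear of the lever. All fields are needed in each row, so I'll close again with full rows.

Call:
{"api": "carry_out", "payload": {"targets": [{"tx": 0,"ty": 0,"tz": 0,"spin": 0},{"tx": 0,"ty": 0,"tz": 0,"spin": 0},{"tx": 0,"ty": 0,"tz": 0,"spin": 0},{"tx": 0,"ty": 0,"tz": 0,"spin": 0},{"tx": 0,"ty": 0,"tz": 0,"spin": 0},{"tx": 0,"ty": 0,"tz": 0,"spin": 0}], "gripper": -1}}

```text
t: 4.95
tcp_pos: [0.4844, -0.03, 0.0039]
eef_rot: [3.14, -0.001, 1.688]
wrist_force: [-1.3, 0.5, 5.6]
finger_gap: 0.0304
grasp_force: 58.7
```

Call:
{"api": "carry_out", "payload": {"targets": [{"tx": 0,"ty": 0,"tz": -0.02,"spin": 0},{"tx": 0,"ty": 0,"tz": -0.06,"spin": 0},{"tx": 0,"ty": 0,"tz": -0.11,"spin": 0},{"tx": 0,"ty": 0,"tz": -0.14,"spin": 0},{"tx": 0,"ty": 0,"tz": -0.14,"spin": 0}]}}

```text
t: 5.37
tcp_pos: [0.4875, -0.0304, 0.1198]
eef_rot: [3.131, -0.001, 1.687]
wrist_force: [0.4, -0.1, -1.2]
finger_gap: 0.0304
grasp_force: 59.8
```

```bash
python3 -c "
from h import *
s=manip.sense();print(s['t'],s['tcp_pos'],s['eef_rot'],s['q'],s['finger_gap'],s['grasp_force'])
move(.453,.356,.115,-1.46)"
```

```text
5.3667 [ 0.48752152 -0.03044911  0.11981487] [ 3.13141074e+00 -6.11044415e-04  1.68717273e+00] [-0.53556234  0.26958214  0.59428745  2.05544092 -0.20080499  0.8610687
  0.28850696] 0.030432749226670337 59.8275750875473
tx 0.485 ty 0.013 tz 0.006 spin 0.005 dist 0.388 dyaw -0.3
```

Call:
{"api": "carry_out", "payload": {"targets": [{"tx": 0.03,"ty": 0.001,"tz": 0,"spin": 0},{"tx": 0.08,"ty": 0.003,"tz": 0,"spin": 0},{"tx": 0.13,"ty": 0.004,"tz": 0,"spin": 0},{"tx": 0.18,"ty": 0.006,"tz": 0,"spin": 0},{"tx": 0.23,"ty": 0.007,"tz": 0,"spin": 0},{"tx": 0.28,"ty": 0.008,"tz": 0,"spin": 0},{"tx": 0.33,"ty": 0.01,"tz": 0,"spin": 0},{"tx": 0.38,"ty": 0.011,"tz": 0,"spin": 0}]}}

```text
t: 6.03
tcp_pos: [0.4558, 0.2743, 0.1142]
eef_rot: [-3.14, 0.0, 1.688]
wrist_force: [0.6, -0.5, -0.4]
finger_gap: 0.0301
grasp_force: 59.8
```

Call:
{"api": "carry_out", "payload": {"targets": [{"tx": 0.04,"ty": 0.001,"tz": 0,"spin": 0},{"tx": 0.08,"ty": 0.002,"tz": 0,"spin": 0},{"tx": 0.105,"ty": 0.002,"tz": 0,"spin": 0},{"tx": 0.105,"ty": 0.002,"tz": 0,"spin": 0},{"tx": 0.105,"ty": 0.002,"tz": 0,"spin": 0}]}}

```text
t: 6.45
tcp_pos: [0.4475, 0.3572, 0.1138]
eef_rot: [-3.14, 0.001, 1.691]
wrist_force: [0.6, -1.0, -1.2]
finger_gap: 0.0301
grasp_force: 59.8
```

Run:
```python
from h import *
s=manip.sense();print(s['t'],s['tcp_pos'],s['eef_rot'],s['finger_gap'],s['grasp_force'])
move(.453,.356,.024,-1.46)
a=optics.grab_frame('top');b=optics.grab_frame('scene')
cv2.imwrite('pics/p2.png',np.hstack([cv2.resize(x,(400,400),interpolation=3) for x in (a[215:335,120:240],b[110:230,300:420])]))
```

```text
6.45 [0.44753125 0.35723595 0.11377578] [-3.13990625e+00  1.22808142e-03  1.69061701e+00] 0.030099889255705756 59.7980922460556
tx -0.002 ty 0.007 tz 0.112 spin 0.009 dist 0.090 dyaw -0.5
```

View pics/p2.png

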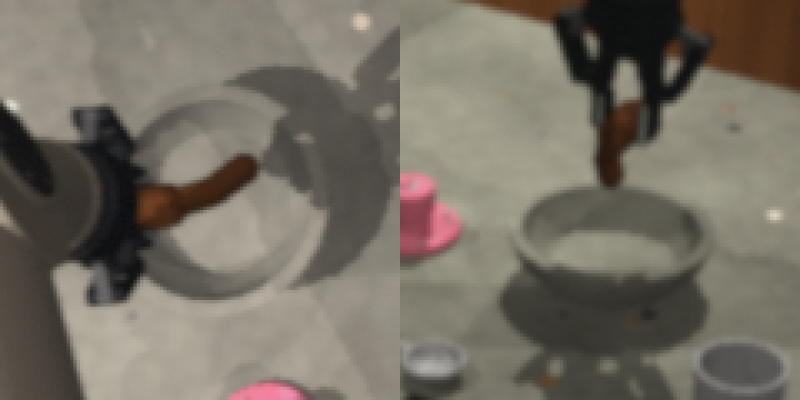

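The ulekan is held with its handle over the cobek's hollow (top crop (245,165)), and its head sits over the left part. I'm lowering it.

Call:
{"api": "carry_out", "payload": {"targets": [{"tx": -0.002,"ty": 0.004,"tz": 0.03,"spin": 0},{"tx": -0.002,"ty": 0.004,"tz": 0.06,"spin": 0},{"tx": -0.002,"ty": 0.004,"tz": 0.085,"spin": 0},{"tx": -0.002,"ty": 0.004,"tz": 0.1,"spin": 0},{"tx": -0.002,"ty": 0.004,"tz": 0.108,"spin": 0},{"tx": -0.002,"ty": 0.004,"tz": 0.113,"spin": 0},{"tx": -0.002,"ty": 0.004,"tz": 0.113,"spin": 0}]}}

```text
t: 7.13
tcp_pos: [0.4525, 0.3545, 0.0245]
eef_rot: [-3.141, 0.0, 1.687]
wrist_force: [0.0, 0.1, -0.8]
finger_gap: 0.0301
grasp_force: 59.8
```

Call:
{"api": "carry_out", "payload": {"targets": [{"tx": 0,"ty": 0,"tz": 0.002,"spin": 0},{"tx": 0,"ty": 0,"tz": 0.004,"spin": 0},{"tx": 0,"ty": 0,"tz": 0.004,"spin": 0}]}}

```text
t: 7.38
tcp_pos: [0.4526, 0.3555, 0.022]
eef_rot: [3.141, -0.001, 1.688]
wrist_force: [0.4, 0.1, -1.0]
finger_gap: 0.0303
grasp_force: 59.8
```

Call:
{"api": "carry_out", "payload": {"targets": [{"tx": 0,"ty": 0,"tz": 0,"spin": 0},{"tx": 0,"ty": 0,"tz": 0,"spin": 0},{"tx": 0,"ty": 0,"tz": 0,"spin": 0},{"tx": 0,"ty": 0,"tz": 0,"spin": 0}], "gripper": 0.1}}

```text
t: 7.72
tcp_pos: [0.4524, 0.3553, 0.0218]
eef_rot: [3.141, -0.001, 1.688]
wrist_force: [-0.2, 0.0, 0.3]
finger_gap: 0.0472
grasp_force: 0.0
```

Call:
{"api": "carry_out", "payload": {"targets": [{"tx": 0,"ty": 0,"tz": -0.02,"spin": 0},{"tx": 0,"ty": 0,"tz": -0.06,"spin": 0},{"tx": 0,"ty": 0,"tz": -0.11,"spin": 0},{"tx": 0,"ty": 0,"tz": -0.15,"spin": 0},{"tx": -0.04,"ty": 0,"tz": -0.15,"spin": 0},{"tx": -0.08,"ty": 0,"tz": -0.15,"spin": 0},{"tx": -0.13,"ty": 0,"tz": -0.15,"spin": 0},{"tx": -0.18,"ty": 0,"tz": -0.15,"spin": 0}], "gripper": 0.1}}

```text
t: 8.38
tcp_pos: [0.469, 0.2112, 0.1419]
eef_rot: [3.141, -0.001, 1.689]
wrist_force: [0.9, -0.3, 0.4]
finger_gap: 0.047
grasp_force: 0.0
```

Run:
```python
from h import *
s=manip.sense();print(s['t'],s['tcp_pos'],s['eef_rot'],s['finger_gap'],s['grasp_force'])
a=optics.grab_frame('top');b=optics.grab_frame('scene')
cv2.imwrite('pics/p3.png',np.hstack([cv2.resize(x,(400,400),interpolation=3) for x in (a[215:335,120:240],b[120:240,300:420])]))
print('grip',[(d['confidence'],atz(c,d['at'],.032)) for c in('top','scene') for d in spotter.mark_of('ulekan_grip',c)[:2]])
for yaw in (1.69,): move(.487,.065,.10,yaw); move(.487,.065,.025,yaw)
```

```text
8.3833 [0.46897348 0.21124284 0.14191743] [ 3.14057009e+00 -7.66160686e-04  1.68943060e+00] 0.047019675952105024 0.0
grip [(0.51, array([0.45627955, 0.34107478, 0.032     ])), (0.17, array([ 0.66123094, -0.431912  ,  0.032     ]))]
tx -0.184 ty 0.001 tz 0.052 spin -0.006 dist 0.153 dyaw 0.3
tx -0.184 ty 0.001 tz 0.146 spin -0.006 dist 0.188 dyaw 0.3
```

View pics/p3.png

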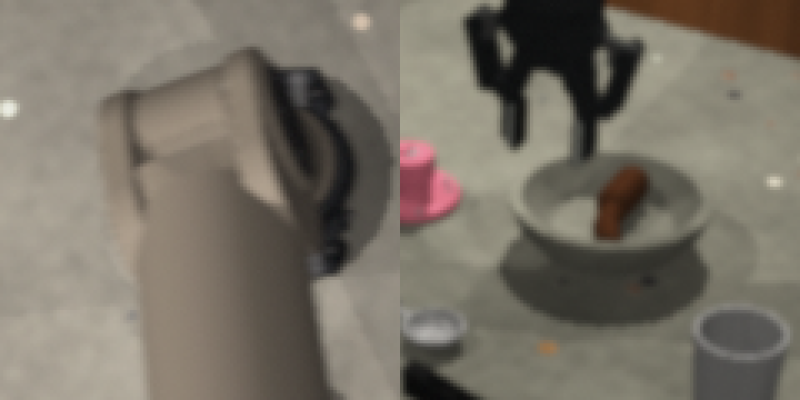

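The ulekan lies inside the cobek's hollow (scene crop (620,205)). Next is the lever, pushed from its +y side with the fingers shut.

Run:
```python
from h import *
move(.502,.070,.090); move(.502,.070,.028)
w=1.689; st=(.502,.070,.028,w); ax=np.array([.566,.005])
for ph,off in((0,.022),(10,.021),(20,.022),(30,.023),(40,.024),(50,.024),(60,.024),(70,.024),(80,.023),(85,.022)):
    th=np.radians(168+ph);p=ax+.075*np.array([np.cos(th),np.sin(th)])-off*np.array([-np.sin(th),np.cos(th)])
    print(ph,p.round(3),end=' ');move(*p,.028,None,st)
```

```text
tx -0.180 ty 0.021 tz 0.065 spin -0.000 dist 0.154 dyaw 0.0
tx -0.180 ty 0.021 tz 0.142 spin -0.000 dist 0.184 dyaw 0.0
0 [0.497 0.042] tx -0.034 ty -0.010 tz -0.000 spin -0.000 dist 0.028 dyaw 0.0
10 [0.492 0.029] tx -0.050 ty -0.019 tz -0.000 spin -0.000 dist 0.043 dyaw 0.0
20 [0.489 0.016] tx -0.065 ty -0.024 tz -0.000 spin -0.000 dist 0.055 dyaw 0.0
30 [0.488 0.004] tx -0.080 ty -0.028 tz -0.000 spin -0.000 dist 0.068 dyaw 0.0
40 [ 0.489 -0.009] tx -0.096 ty -0.028 tz -0.000 spin -0.000 dist 0.080 dyaw 0.0
50 [ 0.492 -0.022] tx -0.113 ty -0.026 tz -0.000 spin -0.000 dist 0.093 dyaw 0.0
60 [ 0.498 -0.035] tx -0.129 ty -0.020 tz -0.000 spin -0.000 dist 0.105 dyaw 0.0
70 [ 0.506 -0.046] tx -0.144 ty -0.012 tz -0.000 spin -0.000 dist 0.116 dyaw 0.0
80 [ 0.517 -0.056] tx -0.158 ty -0.000 tz -0.000 spin -0.000 dist 0.127 dyaw 0.0
85 [ 0.523 -0.06 ] tx -0.165 ty 0.007 tz -0.000 spin -0.000 dist 0.132 dyaw 0.0
```

Call:
{"api": "carry_out", "payload": {"targets": [{"tx": -0.05,"ty": 0.006,"tz": 0.02,"spin": 0},{"tx": -0.1,"ty": 0.012,"tz": 0.04,"spin": 0},{"tx": -0.14,"ty": 0.016,"tz": 0.06,"spin": 0},{"tx": -0.17,"ty": 0.02,"tz": 0.085,"spin": 0},{"tx": -0.18,"ty": 0.021,"tz": 0.115,"spin": 0},{"tx": -0.18,"ty": 0.021,"tz": 0.135,"spin": 0},{"tx": -0.18,"ty": 0.021,"tz": 0.142,"spin": 0},{"tx": -0.18,"ty": 0.021,"tz": 0.142,"spin": 0}], "gripper": -1}}

```text
t: 9.25
tcp_pos: [0.5015, 0.0725, 0.0265]
eef_rot: [-3.139, -0.0, 1.69]
wrist_force: [0.2, 0.6, -0.1]
finger_gap: 0.0002
grasp_force: 0.0
```

Call:
{"api": "carry_out", "payload": {"targets": [{"tx": -0.018,"ty": -0.005,"tz": 0,"spin": 0},{"tx": -0.036,"ty": -0.01,"tz": 0,"spin": 0},{"tx": -0.05,"ty": -0.018,"tz": 0,"spin": 0},{"tx": -0.066,"ty": -0.024,"tz": 0,"spin": 0},{"tx": -0.081,"ty": -0.028,"tz": 0,"spin": 0},{"tx": -0.097,"ty": -0.028,"tz": 0,"spin": 0},{"tx": -0.114,"ty": -0.026,"tz": 0,"spin": 0},{"tx": -0.13,"ty": -0.02,"tz": 0,"spin": 0}]}}

```text
t: 9.92
tcp_pos: [0.499, -0.0314, 0.0289]
eef_rot: [3.14, -0.003, 1.691]
wrist_force: [-0.5, 1.7, 0.8]
finger_gap: 0.0004
grasp_force: 0.9
```

Call:
{"api": "carry_out", "payload": {"targets": [{"tx": -0.014,"ty": 0.008,"tz": 0,"spin": 0},{"tx": -0.028,"ty": 0.02,"tz": 0,"spin": 0},{"tx": -0.034,"ty": 0.026,"tz": 0,"spin": 0},{"tx": -0.034,"ty": 0.026,"tz": 0,"spin": 0}]}}

```text
t: 10.25
tcp_pos: [0.5244, -0.0599, 0.0286]
eef_rot: [3.139, 0.001, 1.686]
wrist_force: [1.5, 0.3, -0.1]
finger_gap: -0.0001
grasp_force: 0.0
```

Run:
```python
from h import *
s=manip.sense();print(s['t'],s['tcp_pos'],s['eef_rot'],s['wrist_force'])
a=optics.grab_frame('top');b=optics.grab_frame('scene')
cv2.imwrite('pics/p4.png',cv2.resize(b[190:340,180:380],(800,600),interpolation=3))
print('lever',[(d['confidence'],atz(c,d['at'],.04)) for c in('top','scene') for d in spotter.mark_of('lever_grip',c)[:4]])
```

```text
10.25 [ 0.52439956 -0.05989046  0.02856081] [3.13894068e+00 1.31633561e-03 1.68638515e+00] [ 1.48392612  0.27783777 -0.14084196]
lever [(0.83, array([0.19674616, 0.28910793, 0.04      ])), (0.8, array([ 0.54259473, -0.06057886,  0.04      ])), (0.78, array([ 0.23792457, -0.16486312,  0.04      ])), (0.56, array([0.19746089, 0.26616696, 0.04      ]))]
```

View pics/p4.png

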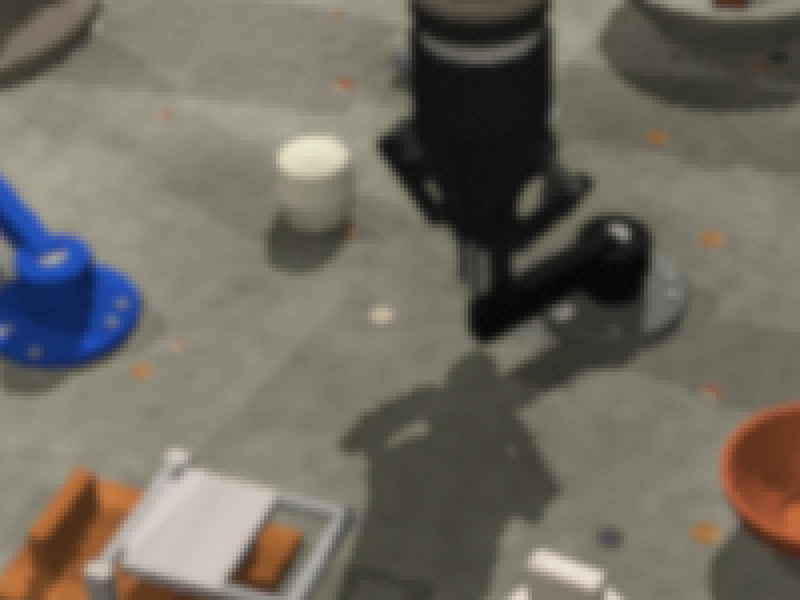

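Run:
```python
from h import *
for ph in (75,85,90):
    th=np.radians(168+ph);u=np.array([np.cos(th),np.sin(th)])
    print(ph,(proj('scene',[*(np.array([.566,.005])+.105*u),.037])-[180,190])*4)
h=np.array([.496,-.313]); 
for nm,e in (('rod',(np.array([.58,-.254]),np.array([.598,-.319]))),('hinge',(np.array([.485,-.273]),np.array([.507,-.353])))):
    print(nm,e[0]/2+e[1]/2,np.degrees(np.arctan2(*(e[0]-e[1])[::-1])))
r=tri
```

```text
75 [450.80723943 299.1650297 ]
85 [467.86849399 316.82060243]
90 [478.3247031  324.96061213]
rod [ 0.589  -0.2865] 105.47863816541837
hinge [ 0.496 -0.313] 105.37625124882621
```

Call:
{"api": "carry_out", "payload": {"targets": [{"tx": 0.02,"ty": -0.02,"tz": 0,"spin": 0},{"tx": 0.03,"ty": -0.03,"tz": -0.03,"spin": 0},{"tx": 0.03,"ty": -0.03,"tz": -0.08,"spin": 0},{"tx": 0.03,"ty": -0.03,"tz": -0.13,"spin": 0},{"tx": 0.03,"ty": -0.03,"tz": -0.17,"spin": 0},{"tx": 0.03,"ty": -0.03,"tz": -0.17,"spin": 0}], "gripper": -0.3}}

```text
t: 10.95
tcp_pos: [0.4999, -0.0374, 0.1701]
eef_rot: [3.129, -0.001, 1.688]
wrist_force: [1.3, 0.4, 0.2]
finger_gap: 0.0297
grasp_force: 0.0
```

```bash
python3 -c "
from h import *
move(.589,-.287,.115,1.84)
from math import *
for k in (0,60,120):
  print([(round(.12*(cos(radians(a))-cos(radians(k))),3),round(-.12*(sin(radians(a))-sin(radians(k))),3)) for a in [k+7.5*i for i in range(1,9)]])
for c in('top','scene'):
  optics.grab_frame(c);print(c,[(round(d['confidence'],2),atz(c,d['at'],.042).round(3)) for d in spotter.mark_of('flap_rod',c)[:2]],[(round(d['confidence'],2),atz(c,d['at'],.04).round(3)) for d in spotter.mark_of('lever_grip',c)[:4]])
"
```

```text
tx -0.323 ty 0.074 tz 0.069 spin -0.145 dist 0.271 dyaw 8.7
[(-0.001, -0.016), (-0.004, -0.031), (-0.009, -0.046), (-0.016, -0.06), (-0.025, -0.073), (-0.035, -0.085), (-0.047, -0.095), (-0.06, -0.104)]
[(-0.014, -0.007), (-0.029, -0.012), (-0.044, -0.015), (-0.06, -0.016), (-0.076, -0.015), (-0.091, -0.012), (-0.106, -0.007), (-0.12, -0.0)]
[(-0.013, 0.009), (-0.025, 0.019), (-0.035, 0.031), (-0.044, 0.044), (-0.051, 0.058), (-0.056, 0.073), (-0.059, 0.088), (-0.06, 0.104)]
top [(0.78, array([ 0.583, -0.292,  0.042]))] [(0.91, array([ 0.236, -0.168,  0.04 ])), (0.71, array([0.202, 0.299, 0.04 ])), (0.49, array([ 0.582, -0.291,  0.04 ]))]
scene [(0.7, array([ 0.589, -0.288,  0.042]))] [(0.74, array([ 0.236, -0.166,  0.04 ])), (0.65, array([ 0.554, -0.08 ,  0.04 ]))]
```

Call:
{"api": "carry_out", "payload": {"targets": [{"tx": -0.05,"ty": 0.012,"tz": 0,"spin": -0.145},{"tx": -0.1,"ty": 0.024,"tz": 0,"spin": -0.145},{"tx": -0.15,"ty": 0.035,"tz": 0,"spin": -0.145},{"tx": -0.2,"ty": 0.047,"tz": 0,"spin": -0.145},{"tx": -0.25,"ty": 0.06,"tz": 0.02,"spin": -0.145},{"tx": -0.3,"ty": 0.07,"tz": 0.05,"spin": -0.145},{"tx": -0.323,"ty": 0.074,"tz": 0.069,"spin": -0.145},{"tx": -0.323,"ty": 0.074,"tz": 0.069,"spin": -0.145}]}}

```text
t: 11.92
tcp_pos: [0.5806, -0.2939, 0.1024]
eef_rot: [-3.132, 0.0, 1.831]
wrist_force: [-0.9, 0.8, -0.2]
finger_gap: 0.03
grasp_force: 0.0
```

Call:
{"api": "carry_out", "payload": {"targets": [{"tx": 0,"ty": 0,"tz": 0,"spin": 0},{"tx": 0,"ty": 0,"tz": 0,"spin": 0},{"tx": 0,"ty": 0,"tz": 0,"spin": 0}]}}

```text
t: 12.17
tcp_pos: [0.5851, -0.2856, 0.1087]
eef_rot: [3.141, -0.001, 1.841]
wrist_force: [0.6, -0.2, 0.8]
finger_gap: 0.0298
grasp_force: 0.0
```

Run:
```python
from h import *
s=manip.sense();print(s['t'],s['tcp_pos'],s['eef_rot'],s['finger_gap'],s['q'])
move(.588,-.287,.022,1.84)
a=optics.grab_frame('top');b=optics.grab_frame('scene')
cv2.imwrite('pics/p5.png',cv2.resize(b[230:380,160:360],(800,600),interpolation=3))
```

```text
12.1667 [ 0.5851026  -0.28557653  0.10874016] [ 3.14097327e+00 -1.27112561e-03  1.84122827e+00] 0.029830834090670943 [-0.00917921  0.57562041  0.56311672  1.66790211 -0.35384263  1.00166089
  0.94489609]
tx -0.003 ty 0.003 tz 0.108 spin 0.001 dist 0.087 dyaw -0.1
```

View pics/p5.png

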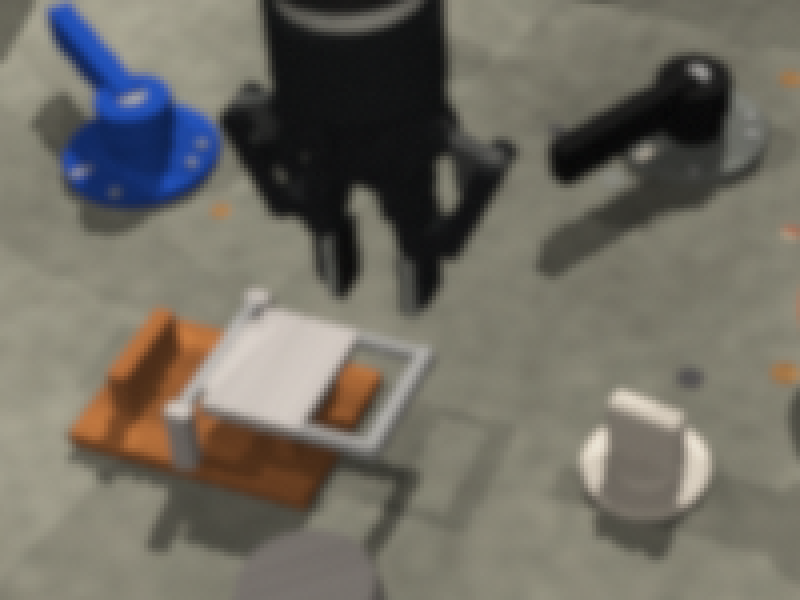

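The lever now stands at off (tip (565,165)). The fingers hang above the flap rod, which is at (428,348)–(375,447) with the bail opening inside it. I'm descending around the rod.

Call:
{"api": "carry_out", "payload": {"targets": [{"tx": -0.003,"ty": 0.003,"tz": 0.025,"spin": 0},{"tx": -0.003,"ty": 0.003,"tz": 0.05,"spin": 0},{"tx": -0.003,"ty": 0.003,"tz": 0.075,"spin": 0},{"tx": -0.003,"ty": 0.003,"tz": 0.095,"spin": 0},{"tx": -0.003,"ty": 0.003,"tz": 0.108,"spin": 0},{"tx": -0.003,"ty": 0.003,"tz": 0.108,"spin": 0},{"tx": -0.003,"ty": 0.003,"tz": 0.108,"spin": 0}]}}

```text
t: 12.85
tcp_pos: [0.588, -0.2885, 0.0227]
eef_rot: [3.141, -0.0, 1.84]
wrist_force: [0.4, -0.4, 0.5]
finger_gap: 0.0299
grasp_force: 0.0
```

Call:
{"api": "carry_out", "payload": {"targets": [{"tx": 0,"ty": 0,"tz": 0,"spin": 0},{"tx": 0,"ty": 0,"tz": 0,"spin": 0},{"tx": 0,"ty": 0,"tz": 0,"spin": 0},{"tx": 0,"ty": 0,"tz": 0,"spin": 0}], "gripper": -1}}

```text
t: 13.18
tcp_pos: [0.591, -0.2888, 0.024]
eef_rot: [3.136, 0.003, 1.841]
wrist_force: [6.5, 0.6, 0.5]
finger_gap: 0.008
grasp_force: 58.5
```

Call:
{"api": "carry_out", "payload": {"targets": [{"tx": 0,"ty": -0.001,"tz": -0.016,"spin": 0},{"tx": 0,"ty": -0.004,"tz": -0.031,"spin": 0},{"tx": 0,"ty": -0.009,"tz": -0.046,"spin": 0},{"tx": 0,"ty": -0.016,"tz": -0.06,"spin": 0},{"tx": 0,"ty": -0.025,"tz": -0.073,"spin": 0},{"tx": 0,"ty": -0.035,"tz": -0.085,"spin": 0},{"tx": 0,"ty": -0.047,"tz": -0.095,"spin": 0},{"tx": 0,"ty": -0.06,"tz": -0.104,"spin": 0}]}}

```text
t: 13.85
tcp_pos: [0.5479, -0.3012, 0.1095]
eef_rot: [3.129, 0.005, 1.842]
wrist_force: [7.6, 2.0, 6.1]
finger_gap: 0.0077
grasp_force: 58.6
```

Call:
{"api": "carry_out", "payload": {"targets": [{"tx": 0,"ty": -0.014,"tz": -0.007,"spin": 0},{"tx": 0,"ty": -0.029,"tz": -0.012,"spin": 0},{"tx": 0,"ty": -0.044,"tz": -0.015,"spin": 0},{"tx": 0,"ty": -0.06,"tz": -0.016,"spin": 0},{"tx": 0,"ty": -0.076,"tz": -0.015,"spin": 0},{"tx": 0,"ty": -0.091,"tz": -0.012,"spin": 0},{"tx": 0,"ty": -0.106,"tz": -0.007,"spin": 0},{"tx": 0,"ty": -0.12,"tz": 0,"spin": 0}]}}

```text
t: 14.52
tcp_pos: [0.4503, -0.3289, 0.1064]
eef_rot: [3.137, 0.005, 1.839]
wrist_force: [7.0, -3.1, -4.7]
finger_gap: 0.0077
grasp_force: 64.7
```

Call:
{"api": "carry_out", "payload": {"targets": [{"tx": 0,"ty": -0.013,"tz": 0.009,"spin": 0},{"tx": 0,"ty": -0.025,"tz": 0.019,"spin": 0},{"tx": 0,"ty": -0.035,"tz": 0.031,"spin": 0},{"tx": 0,"ty": -0.044,"tz": 0.044,"spin": 0},{"tx": 0,"ty": -0.051,"tz": 0.058,"spin": 0},{"tx": 0,"ty": -0.056,"tz": 0.073,"spin": 0},{"tx": 0,"ty": -0.059,"tz": 0.088,"spin": 0},{"tx": 0,"ty": -0.06,"tz": 0.104,"spin": 0}]}}

```text
t: 15.18
tcp_pos: [0.4067, -0.3423, 0.0252]
eef_rot: [3.135, 0.005, 1.84]
wrist_force: [-3.6, 5.9, 65.8]
finger_gap: 0.008
grasp_force: 69.5
```

Call:
{"api": "carry_out", "payload": {"targets": [{"tx": 0,"ty": 0,"tz": 0,"spin": 0},{"tx": 0,"ty": 0,"tz": 0,"spin": 0}]}}

```text
t: 15.35
tcp_pos: [0.4069, -0.3431, 0.0242]
eef_rot: [3.135, 0.008, 1.84]
wrist_force: [7.6, -3.4, 6.4]
finger_gap: 0.0078
grasp_force: 66.9
```

Call:
{"api": "carry_out", "payload": {"targets": [{"tx": 0,"ty": 0,"tz": 0,"spin": 0},{"tx": 0,"ty": 0,"tz": 0,"spin": 0},{"tx": 0,"ty": 0,"tz": 0,"spin": 0},{"tx": 0,"ty": 0,"tz": 0,"spin": 0}], "gripper": -0.35}}

```text
t: 15.68
tcp_pos: [0.4004, -0.3391, 0.0212]
eef_rot: [-3.139, -0.003, 1.839]
wrist_force: [-0.7, 0.0, -1.0]
finger_gap: 0.0277
grasp_force: 0.0
```

Call:
{"api": "carry_out", "payload": {"targets": [{"tx": 0,"ty": 0,"tz": -0.01,"spin": 0},{"tx": 0,"ty": 0,"tz": -0.03,"spin": 0},{"tx": 0,"ty": 0,"tz": -0.06,"spin": 0},{"tx": 0,"ty": 0,"tz": -0.1,"spin": 0},{"tx": 0,"ty": 0,"tz": -0.15,"spin": 0},{"tx": 0.05,"ty": 0,"tz": -0.2,"spin": 0},{"tx": 0.1,"ty": 0,"tz": -0.22,"spin": 0},{"tx": 0.14,"ty": 0,"tz": -0.22,"spin": 0}]}}

```text
t: 16.35
tcp_pos: [0.3747, -0.2379, 0.2006]
eef_rot: [3.138, 0.004, 1.835]
wrist_force: [1.2, 1.4, 0.8]
finger_gap: 0.0279
grasp_force: 0.0
```

Call:
{"api": "carry_out", "payload": {"targets": [{"tx": 0.05,"ty": 0,"tz": 0,"spin": 0},{"tx": 0.1,"ty": 0,"tz": 0,"spin": 0},{"tx": 0.1,"ty": 0,"tz": 0,"spin": 0},{"tx": 0.1,"ty": 0,"tz": 0,"spin": 0}]}}

```text
t: 16.68
tcp_pos: [0.3519, -0.1576, 0.1976]
eef_rot: [3.141, -0.001, 1.844]
wrist_force: [-0.3, -0.5, 0.7]
finger_gap: 0.0279
grasp_force: 0.0
```

Run:
```python
from h import *
s=manip.sense();print(s['t'],s['tcp_pos'],s['wrist_force'])
b=optics.grab_frame('scene')
cv2.imwrite('pics/p6.png',cv2.resize(b[110:380,140:470],(733,600),interpolation=3))
```

```text
16.6833 [ 0.35189554 -0.15755129  0.19759313] [-0.33314827 -0.5463605   0.66061505]
```

View pics/p6.png

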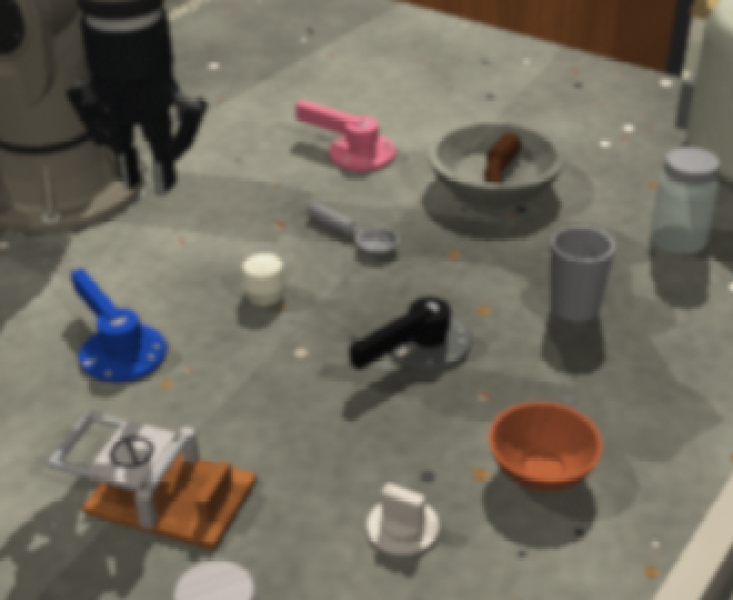

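The flap lies right over with the barred ring up at (130,452). The lever is off at (365,350), the ulekan is in the cobek at (503,155), and everything else stands as it was.

```bash
python3 -c "
from rig import manip
print(manip.hand_in())"
```

```text
the job is handed in; nothing more can be done
None
```

The job is handed in: the ulekan is in the cobek, the lever is at off, the flap was lowered by hand with its barred ring up, and the gripper holds nothing (about 17 s on the robot's clock; no verdict was returned).

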